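Slide a board carrier into its notch and latch it

TASK

Push the grey board carrier with your fingertips along the two rails of the fixture, towards the latch end, until you feel it drop flat into the locating notch. Then push the latch's upright peg round so that the latch arm lies across the carrier's edge, and leave it there. Slide the carrier, do not lift or tip it, and do not disturb the solder spool, the cutters or the soldering iron stand.

Things in the scene. Friction and masses are not known exactly. Their poses are not given: they have to be found in the camera images.
- fixture: Fixed aluminium fixture; origin: centre of its underside on the bench. x: sliding direction, entry end to latch end; z up. Base plate x -230..190, y -105..105 mm, top z 8. Two rails along x at |y| 40 to 56.5, free gap between (fingertips can reach down behind the carrier). Rail tops z 30 at x -200..20, a notch at z 24 for x 20..134, z 30 again to 175. Side guides at |y| over 56.5, to z 34.5.
- carrier: Loose grey plate 110 x 110 x 8 mm, 0.25 to 0.5 kg, carrying a green circuit board with red relays (up to 12 mm above the plate, 20 mm or more from its edges). Origin: centre of the plate's underside; x as the fixture's x, z up. Starts on the rails (underside z 30) at fixture x -125 to -65 mm, 1.5 mm play each side; slides with about 1.5 to 6 N.
- notch (a point): Centre of the notch: where the seated carrier's origin lies (fixture x 77, y 0, z 24 mm; 2 mm play either way along x, so its trailing edge ends at x 20 to 24). Axes as the fixture's. Going in, the leading edge dips first, then the trailing edge drops and the carrier lies flat 6 mm lower; the step at x 134 stops it.
- latch (a joint): Angle of the steel latch arm about its upright pivot at fixture (77, -82) mm, counter-clockwise from above. 0: along fixture +x, beside the rail; 1.57 (hard stop): along +y, across the carrier's edge. Starts open, -0.35 to 0.2; stays where left; 1.3 N at the peg moves it. Arm 16 mm wide, 52 long, z 35.5 to 41.5: passes over a seated carrier (plate top z 32), not over one on the rails (38).
- latch_peg (a point): Centre of the top of the latch's black upright peg, 12 mm in diameter, on the arm 38 mm from the pivot, z 41.5 to 71.5 mm above the bench. x axis: along the arm, away from the pivot. Seated, the relays reach up to z 44 mm; nothing else beside the peg stands above z 46 mm.
- spool: Loose solder spool, 60 mm in diameter, 56 mm tall, standing; origin at its underside. Bystander.
- cutters: Loose side cutters, about 90 x 56 x 12 mm, lying; origin on the bench under the pivot. Bystander.
- iron_stand: Loose soldering iron stand with the iron in it, about 210 x 80 mm over all, 80 mm tall; origin under the middle of its 140 x 80 mm base, the iron's handle juts out to -x. Bystander.
Not all that is in view belongs to the job. Several things have the shape of the carrier; the one meant has the colours described above.

How it is judged:
On the way, in this order (a step that is already met when the one before it is completed fails the run):
1. the carrier lies flat in the notch while the latch is still open (x of carrier in the frame of fixture between 0.0735 and 0.0805 m and z of carrier in the frame of fixture below 0.0255 m and angle between carrier's own z axis and vertical below 0.03 rad and value of joint latch below 0.6 rad), for 0.2 s.
2. the latch arm is swung across the carrier's edge (x of carrier in the frame of fixture between 0.0735 and 0.0805 m and z of carrier in the frame of fixture below 0.0255 m and angle between carrier's own z axis and vertical below 0.03 rad and value of joint latch above 1.25 rad), for 0.2 s.
At the end, for the whole second after the job is handed in: The carrier lies flat (within 0.03 rad) in the notch, its origin within 3.5 mm of the notch centre along the rails and at most 1.5 mm above the notch's rail tops; the latch is at more than 1.25 rad, across its edge; both are at rest (all of step 2 and linear speed of carrier below 0.02 m/s and velocity of joint latch below 0.1 rad/s); the robot touches nothing.
It fails at once if the carrier is lifted off its rails (z of carrier in the frame of fixture above 0.04 m).
It fails at once if the carrier is tipped up (angle between carrier's own z axis and vertical above 0.25 rad).
It fails at once if the solder spool gets disturbed (moved more than 20 mm) (distance of spool from where it was at the start of the episode above 0.02 m).
It fails at once if the pair of cutters gets disturbed (moved more than 20 mm) (distance of cutters from where it was at the start of the episode above 0.02 m).
It fails at once if the soldering iron stand gets disturbed (moved more than 20 mm) (distance of iron_stand from where it was at the start of the episode above 0.02 m).
It also fails if it takes over 56 s, if anything falls off the work surface, if the arm or the gripper's body presses on something with over 40 N, if the wrist force passes 120 N, or if a joint passes its speed limit or range.

ROBOT

A 6-joint arm with a two-finger parallel gripper is mounted at the origin on the work surface. World frame = base frame: x ahead of the robot, y to its left, z up, the work surface at z = 0. Lengths are in m, angles in rad, forces in N, time in s.
With the tool pointing down it reaches from about 0.25 to 0.775 m from the base axis. Payload 4 kg.
Tool frame: the origin (TCP) lies on the centre line of the jaws, within the pads' length; the fingertips stand 25 mm ahead of it and the grasp point (between the pads) lies 6 mm ahead of it; z points along the fingers, x is the direction in which the jaws open and shut, and the axes are right-handed (so a half turn about z gives the same grasp; the last joint's range is limited). The gripper opens to 85 mm and grips with 20 to 120 N. Pads are 22 mm wide; open, the fingers measure 114 mm over their backs; the gripper's body (76 mm by 85 mm) begins 54 mm behind the grasp point. The pads swing forward as they close: fully open they stand 13 mm farther back than shut.
Start: joints at [1.157, 0.087, 1.371, -0, 1.684, -0.103], TCP at [0.168, 0.524, 0.256] pointing down, gripper open.
Joint ranges: [-3.1, 3.1], [-0.76, 2.03], [0.27, 2.55], [-1.08, 4.22], [0.17, 2.65], [-2.57, 2.57]. Speed limits (rad/s): [2.79, 2.79, 3.14, 3.14, 3.14, 3.14].

INTERFACE

Orientations are given as a unit quaternion [x, y, z, w].
In Python, from cell import env gives the robot as it stands.
- The arm moves only by the tool servo_tool, never from a script. Its argument "commands" is a list of rows, each a list of 5 numbers: the shift along the tool's x, y, z in m, then the turn about the tool's z in rad, then the gripper's target within -1 to 1 (fully open at 1, half-way at 0, shut at -1). In form: [[tx, ty, tz, twist, fingers], ...]. A call has exactly 8 rows; each row shifts and turns the pose as measured when the row begins, along the tool's axes as they then stand; what a row does not reach is not made up. A row lasts 1/12 s, in which the tool goes at most 41.7 mm and 7.16 degrees, less where a joint would pass 70% of its speed; a pose out of reach is approached as far as the arm can. A call is refused whole if a number of a shift passes 0.0417 or a number of a turn 0.125, either way. A call with a gripper value outside its range is refused whole. The fingers move at their own pace and stop on an object; "squeeze" is the grip in N (left out, the last holds). Time passes only in rows, so rows that do not move let the fingers close, or fill a call up. It gives the time, the measured TCP pose, the force and the opening at its end, in the units of the state.
- env.state(): the state, without advancing time (a new reading comes with each control period).
- env.camera(name): name is "scene" or "side" or "wrist"; returns (picture, depth): 480x640x3 uint8, blue, green, red; 480x640 float32, m along the optical axis (not along the pixel's ray), 0 where there is no reading.
- env.camera_params(name): a dict with "fovy" (degrees; the focal length in pixels is half the picture's height over the tangent of half this angle, whatever the lens; pixels are square), "cx", "cy" (the principal point, pixels), "pose" (4x4, takes a point from camera to world coordinates). Camera axes: x right, y up, looking along -z (the intrinsics and any distortion apply to the point x, -y, -z); pixel columns grow to the right and rows downward; lengths in m; the calibration is good to about 2 mm. A picture is of the moment at which its call begins: read the wrist's pose just before it. camera_params takes no time and is no camera call; for the wrist camera it gives the pose at the moment of the call.
- env.sign_off(): hands the job in, once; it reports no verdict.
The state is a dict: "clock": time; "joints": joint angles; "joint_velocities": joint speeds; "effort": joint torques, N m; "eef_pos": TCP position; "eef_rot": TCP orientation; "ft_force": force on the tool from outside, world axes, zero at the start; "wrist_torque": the same for the moment, N m; "finger_gap": finger opening in m.
Only numpy, scipy, OpenCV 4.12 (cv2) and the standard library are available. Lean on these libraries where they do the work, as an engineer would, in place of code of your own. Each camera call takes 0.05 s, during which the arm holds its last target. There are 200 camera calls.

## Working session

There is one attempt and no reset: what is moved stays moved. The work goes in short steps, Python scripts to look and compute and a tool call to move; the robot and the scene stay as the last step left them, time stands still between calls to the robot, and variables do not carry over. Pictures are saved under pics/ and viewed, about 8 in all and at most 12, crops included, and the job is handed in when it is done.

Besides the shell and the picture viewer there is one more tool, called after "Request:" as name(argument=value, ...), one argument or row to a line, values as JSON. servo_tool: Moves the arm, as the interface text tells. Its arguments: {"type":"object","properties":{"commands":{"type":"array"},"squeeze":{"type":"number"}},"required":["commands"]}

```bash
ls; mkdir -p pics; python3 - <<'E'
from cell import env
import cv2,numpy as np,json
s=env.state();print({k:np.round(v,3).tolist() for k,v in s.items()})
for n in("scene","side","wrist"):
    p=env.camera_params(n);print(n,{k:(np.round(v,4).tolist()) for k,v in p.items() if not isinstance(v,str)})
    im,d=env.camera(n);cv2.imwrite(f"pics/{n}0.png",im);np.save(f"pics/{n}0.npy",d)
E
```

```text
pics
{'clock': 0.0, 'joints': [1.157, 0.088, 1.372, -0.0, 1.684, -0.103], 'joint_velocities': [0.001, 0.001, 0.001, -0.001, -0.001, -0.0], 'effort': [-0.001, -35.186, -31.328, -0.0, 0.011, 0.0], 'eef_pos': [0.168, 0.523, 0.255], 'eef_rot': [0.808, 0.589, -0.001, 0.001], 'ft_force': [0.649, 0.833, 0.32], 'wrist_torque': [-0.016, -0.048, 0.019], 'finger_gap': 0.086}
scene {'fovy': 51.2721, 'cx': 314.7922, 'cy': 236.8882, 'pose': [[-0.642, -0.6461, 0.4127, 1.0104], [0.7666, -0.5316, 0.3602, 0.3943], [-0.0134, 0.5477, 0.8366, 1.1083], [0.0, 0.0, 0.0, 1.0]]}
side {'fovy': 44.7108, 'cx': 314.9148, 'cy': 248.6719, 'pose': [[-0.9938, 0.057, -0.0954, 0.3266], [-0.1099, -0.6276, 0.7708, 1.2342], [-0.0159, 0.7765, 0.6299, 1.126], [0.0, 0.0, 0.0, 1.0]]}
wrist {'fovy': 64.3767, 'cx': 313.6099, 'cy': 239.3231, 'pose': [[0.3061, -0.9115, -0.2748, 0.0982], [0.952, 0.293, 0.0887, 0.5453], [-0.0003, -0.2888, 0.9574, 0.3728], [0.0, 0.0, 0.0, 1.0]]}
```

View pics/scene0.png

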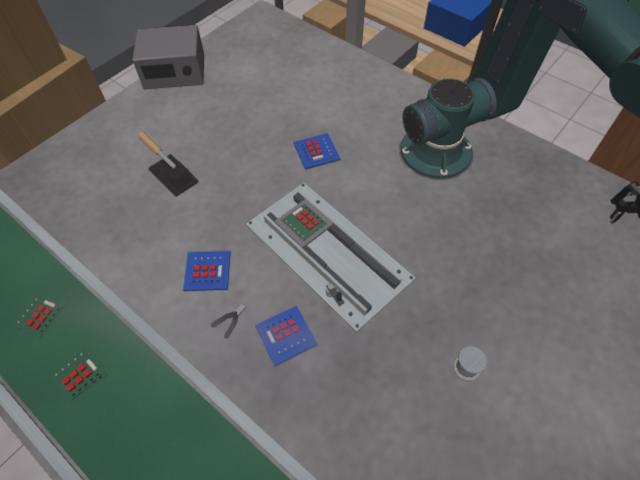

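View pics/side0.png

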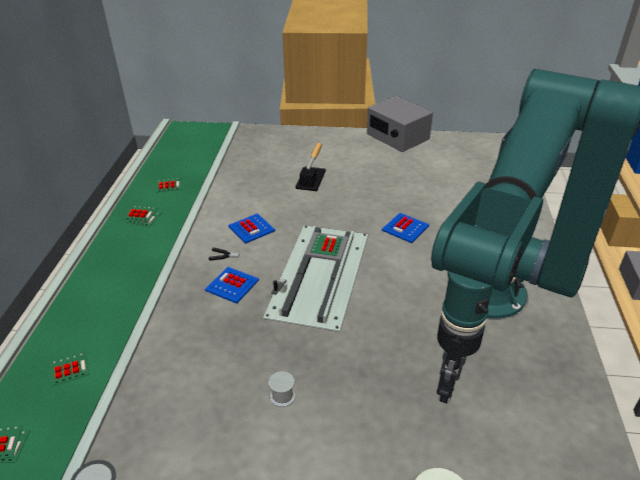

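The scene view shows the fixture with its plate corners near (303,185), (248,222), (358,327) and (413,277). The shape-alike candidates are:
- **Grey plate with green board:** scene (305,220), side (328,243). It lies on the rails and is grey, green and red, so it fits the description.
- **Blue plates:** scene (317,150), (208,271) and (286,335). They are the wrong colour and off the fixture.
- **Boards on the conveyor:** scene (40,315) and (78,377). They are bare boards with no grey plate.

The latch is at scene (335,294), side (280,287). Next I'll check an enlarged crop and measure.

```bash
cat > h.py <<'E'
import numpy as np,cv2
from cell import env
def ray(n,uv,z,P=None):
    P=P or env.camera_params(n);f=240/np.tan(np.radians(P["fovy"]/2));T=np.array(P["pose"])
    uv=np.atleast_2d(uv).astype(float)
    d=np.c_[(uv[:,0]-P["cx"])/f,-(uv[:,1]-P["cy"])/f,-np.ones(len(uv))]@T[:3,:3].T
    return T[:3,3]+d*((z-T[2,3])/d[:,2])[:,None]
def proj(n,p,P=None):
    P=P or env.camera_params(n);f=240/np.tan(np.radians(P["fovy"]/2));T=np.array(P["pose"])
    c=(np.atleast_2d(p)-T[:3,3])@T[:3,:3]
    return np.c_[P["cx"]+f*c[:,0]/-c[:,2],P["cy"]-f*c[:,1]/-c[:,2]]
E
python3 - <<'E'
from h import *
print([ (k,v) for n in("scene","side") for k,v in env.camera_params(n).items() if k not in("pose","fovy","cx","cy")])
a=cv2.imread("pics/scene0.png");b=cv2.imread("pics/side0.png")
for n,im,box in(("scene",a,(235,170,430,340)),("side",b,(255,215,380,340))):
    hsv=cv2.cvtColor(im,cv2.COLOR_BGR2HSV);m=np.zeros(im.shape[:2],np.uint8);x0,y0,x1,y1=box
    sub=hsv[y0:y1,x0:x1];print(n,"platepix",hsv[(262,330)[::1]] if n=="scene" else hsv[280,325])
    mm=((sub[...,2]>140)&(sub[...,1]<40)).astype(np.uint8)*255
    mm=cv2.morphologyEx(mm,cv2.MORPH_OPEN,np.ones((3,3)))
    pts=cv2.findNonZero(mm);h=cv2.convexHull(pts).reshape(-1,2)
    q=cv2.approxPolyDP(h[:,None],5,True).reshape(-1,2)+[x0,y0];print(q.tolist())
    w=ray(n,q,.008)[:,:2];print(np.round(w,4).tolist(),np.round(np.linalg.norm(w-np.roll(w,-1,0),axis=1),4))
d=np.load("pics/scene0.npy");print("depth",d[262,330],d[300,480])
A=cv2.resize(a[175:335,240:420],None,fx=3.3,fy=3.3,interpolation=2);B=cv2.resize(b[220:335,255:380],None,fx=4.5,fy=4.5,interpolation=2)
A=A[:520,:];B=B[:520]
H=min(len(A),len(B));cv2.imwrite("pics/crop1.png",cv2.resize(np.hstack([A[:H],B[:H]]),(800,int(800*H/(A.shape[1]+B.shape[1])))))
E
```

```text
[]
scene platepix [100  14 162]
[[410, 273], [410, 282], [361, 326], [270, 339], [238, 310], [252, 219], [298, 186], [307, 185]]
[[0.3989, 0.174], [0.4201, 0.1883], [0.5905, 0.1653], [0.751, 0.0222], [0.7461, -0.0872], [0.531, -0.2474], [0.3662, -0.2261], [0.3473, -0.2089]] [0.0256 0.172  0.215  0.1095 0.2682 0.1662 0.0256 0.3863]
side platepix [ 66  19 189]
[[378, 292], [335, 329], [268, 318], [255, 272], [262, 215], [379, 215]]
[[0.3002, 0.0404], [0.4074, 0.1908], [0.5879, 0.1682], [0.6575, -0.0111], [0.6882, -0.2924], [0.3066, -0.3261]] [0.1848 0.1819 0.1923 0.283  0.383  0.3665]
depth 1.2776461 1.2180241
```

View pics/crop1.png

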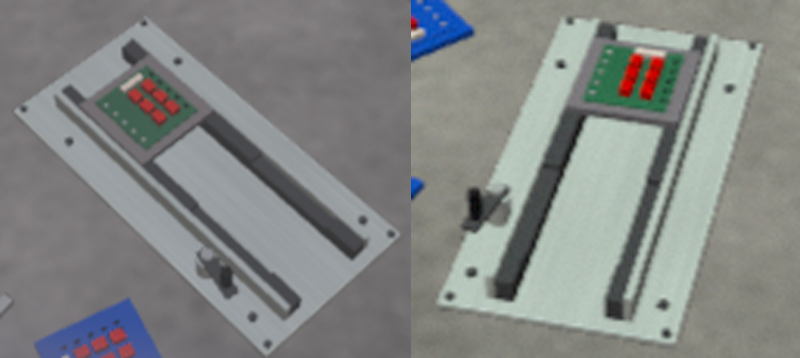

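The crop confirms the grey plate with green board and red relays at the fixture's entry end. The latch peg is at about scene (337,292), beside the -y rail. Now I'll fit the fixture pose from the plate corners in both views, then find the carrier and the peg.

```bash
python3 - <<'E'
from h import *
C=np.array([[-230,-105],[190,-105],[190,105],[-230,105]])/1000
px={"scene":[(246.6,222.7),(357.3,330),(414.7,277.9),(302.6,182.4)],"side":[(305.1,225.5),(263.7,318),(338.5,329.8),(367.7,234.1)]}
def fit(A,B):
    a,b=A.mean(0),B.mean(0);U,S,V=np.linalg.svd((A-a).T@(B-b));R=V.T@U.T;return R,b-R@a
ims={n:cv2.imread(f"pics/{n}0.png") for n in px};W=[]
for n,p in px.items():
    g=cv2.cvtColor(ims[n],cv2.COLOR_BGR2GRAY)
    p=np.array(p,np.float32)[:,None];q=cv2.cornerSubPix(g,p.copy(),(4,4),(-1,-1),(3,50,.01))[:,0]
    w=ray(n,q,.008)[:,:2];R,t=fit(C,w);print(n,np.round(q,1).tolist(),"t",np.round(t,4),"yaw",np.degrees(np.arctan2(R[1,0],R[0,0])),"res mm",np.round((w-(C@R.T+t))*1e3,1).tolist());W.append(w)
R,t=fit(np.vstack([C,C]),np.vstack(W));print("both",t,np.degrees(np.arctan2(R[1,0],R[0,0])))
np.savez("fix.npz",R=R,t=t)
for n in px:
    hsv=cv2.cvtColor(ims[n],cv2.COLOR_BGR2HSV)
    m=cv2.inRange(hsv,(40,80,30),(90,255,200))
    roi=np.zeros_like(m);c=proj(n,np.c_[(C@R.T+t),np.full(4,.035)]);cv2.fillConvexPoly(roi,c.astype(int),255)
    r=cv2.inRange(hsv,(0,150,80),(8,255,255))
    k=cv2.findNonZero((m|r)&roi);u=cv2.minAreaRect(k);bx=cv2.boxPoints(u)
    print(n,"board(z~.040) rel fixture mm",np.round((ray(n,bx,.040)[:,:2]-t)@R*1e3,1).tolist(),np.round((ray(n,[u[0]],.04)[:,:2]-t)@R*1e3,1))
    k=cv2.inRange(hsv,(0,0,0),(180,255,45))&roi
    nn,l,s,cc=cv2.connectedComponentsWithStats(k)
    for i in range(1,nn):
        if s[i,4]>8: print("dark",s[i].tolist(),np.round((ray(n,[cc[i]],.05)[:,:2]-t)@R*1e3,0))
E
```

```text
scene [[249.39999389648438, 224.39999389648438], [356.3999938964844, 329.6000061035156], [411.70001220703125, 278.20001220703125], [303.3999938964844, 185.6999969482422]] t [ 0.4819 -0.0071] yaw 82.36690316407683 res mm [[-7.2, 8.5], [-6.5, -4.8], [5.5, -9.7], [8.2, 6.0]]
side [[305.29998779296875, 227.3000030517578], [265.79998779296875, 316.1000061035156], [337.0, 327.6000061035156], [364.79998779296875, 235.8000030517578]] t [ 0.4737 -0.0058] yaw 82.12639646935074 res mm [[-7.8, 9.8], [-8.7, -6.3], [6.8, -11.5], [9.7, 8.1]]
both [ 0.47777914 -0.00644172] 82.2472243433718
scene board(z~.040) rel fixture mm [[-153.5, -39.0], [-166.3, 38.7], [-73.6, 33.1], [-63.4, -42.2]] [[-113.4   -2.8]]
side board(z~.040) rel fixture mm [[-67.9, -33.3], [-157.3, -47.7], [-156.9, 39.7], [-68.4, 50.6]] [[-111.8    2.7]]
dark [303, 257, 8, 19, 21] [[  7. -27.]]
dark [274, 281, 4, 10, 33] [[106. -88.]]
dark [287, 300, 7, 15, 22] [[178. -27.]]
```

The corner refinement snapped inwards, probably to the screws, with residuals of about 8 mm. I'll fit the plate edges by outermost gradient along perpendicular profiles instead, and check against depth.

```bash
cat > fitfix.py <<'E'
from h import *
from scipy.optimize import least_squares
C=np.array([[-230,-105],[190,-105],[190,105],[-230,105]])/1000
def edges(n,im,t,th,P,rng=.022,z=.008):
    """world points of plate border found along outward profiles: (edge index, point)"""
    g=cv2.GaussianBlur(cv2.cvtColor(im,cv2.COLOR_BGR2GRAY),(3,3),0).astype(np.float32)
    R=np.array([[np.cos(th),-np.sin(th)],[np.sin(th),np.cos(th)]]);out=[]
    for i in range(4):
        a,b=C[i],C[(i+1)%4];nrm=np.array([[0,-1],[1,0],[0,1],[-1,0]][i])
        for s in np.linspace(.1,.9,33):
            o=np.arange(-rng,rng,.0005);q=a+(b-a)*s+o[:,None]*nrm
            uv=proj(n,np.c_[q@R.T+t,np.full(len(q),z)],P).astype(np.float32)
            if uv.min()<2 or uv[:,0].max()>637 or uv[:,1].max()>477: continue
            p=cv2.remap(g,uv[:,0][None],uv[:,1][None],1)[0];k=4
            d=p[:-k]-p[k:];j=d.argmax()
            if d[j]>8: out.append((i,(q[j]+q[j+k])/2))
    return out,R
def fitplate(n,im,t,th,P=None,verbose=1):
    P=P or env.camera_params(n);t=np.array(t)
    for rng in(.022,.012,.008):
        e,R=edges(n,im,t,th,P,rng);I=np.array([x[0] for x in e]);Q=np.array([x[1] for x in e])
        off=np.array([-.105,.19,.105,-.23])
        f=lambda v:np.where(I%2==0,(v[0]*0+1)*((Q-v[:2])@np.array([[np.cos(v[2]),-np.sin(v[2])],[np.sin(v[2]),np.cos(v[2])]]))[:,1],((Q-v[:2])@np.array([[np.cos(v[2]),-np.sin(v[2])],[np.sin(v[2]),np.cos(v[2])]]))[:,0])-off[I]
        r=least_squares(f,[0,0,0],loss="soft_l1",f_scale=.001)
        t=t+R@r.x[:2];th=th+r.x[2]
    if verbose: print(n,"t",np.round(t,4),"yaw",round(np.degrees(th),2),"edge mean mm",[round(float(np.median(f(r.x)[I==i])*1e3),1) for i in range(4) if (I==i).any()],"n",np.bincount(I,minlength=4))
    return t,th
E
python3 - <<'E'
from fitfix import *
for n in("scene","side"): fitplate(n,cv2.imread(f"pics/{n}0.png"),[.478,-.006],np.radians(82.2))
# depth cloud check of bench height near fixture, plate
for n in("scene","side"):
    P=env.camera_params(n);d=np.load(f"pics/{n}0.npy");f=240/np.tan(np.radians(P["fovy"]/2));T=np.array(P["pose"])
    v,u=np.mgrid[:480,:640];p=np.stack([(u-P["cx"])/f*d,-(v-P["cy"])/f*d,-d],-1)@T[:3,:3].T+T[:3,3]
    np.save(f"pics/{n}_pc.npy",p)
    m=(d>0)&(abs(p[...,0]-.478)<.2)&(abs(p[...,1])<.25);z=p[m][:,2]
    h,b=np.histogram(z,np.arange(-.02,.09,.004));print(n,dict(zip(np.round(b[:-1],3).tolist(),h.tolist())))
E
```

```text
scene t [ 0.4789 -0.0103] yaw 82.39 edge mean mm [0.5, -0.6, -0.5, 0.9] n [33 33 32 33]
side t [ 0.4742 -0.0085] yaw 82.31 edge mean mm [0.9, 0.0, -1.1, 0.0] n [33 33 33 17]
scene {-0.02: 0, -0.016: 0, -0.012: 1, -0.008: 393, -0.004: 5991, 0.0: 7656, 0.004: 3544, 0.008: 3896, 0.012: 507, 0.016: 149, 0.02: 364, 0.024: 466, 0.028: 688, 0.032: 800, 0.036: 940, 0.04: 551, 0.044: 148, 0.048: 100, 0.052: 35, 0.056: 2, 0.06: 5, 0.064: 5, 0.068: 12, 0.072: 8, 0.076: 1, 0.08: 0, 0.084: 0}
side {-0.02: 0, -0.016: 0, -0.012: 2, -0.008: 417, -0.004: 3527, 0.0: 4768, 0.004: 2694, 0.008: 2274, 0.012: 516, 0.016: 90, 0.02: 209, 0.024: 313, 0.028: 404, 0.032: 472, 0.036: 576, 0.04: 305, 0.044: 100, 0.048: 68, 0.052: 25, 0.056: 6, 0.06: 4, 0.064: 5, 0.068: 11, 0.072: 2, 0.076: 0, 0.08: 0, 0.084: 0}
```

Fixture fit: centre at about (0.476, -0.009), yaw 82.35°, with the two views agreeing within 5 mm. Next I'll move over it for a closer wrist view.

Request:
servo_tool(
  commands=[
    [-0.025, 0.028, -0.003, 0, 1],
    [-0.025, 0.028, -0.003, 0, 1],
    [-0.025, 0.028, -0.003, 0, 1],
    [-0.025, 0.028, -0.003, 0, 1],
    [-0.025, 0.028, -0.003, 0, 1],
    [-0.025, 0.028, -0.003, 0, 1],
    [-0.025, 0.028, -0.003, 0, 1],
    [-0.025, 0.028, -0.003, 0, 1],
  ],
)

```text
clock: 0.82
eef_pos: [0.3213, 0.2593, 0.2738]
eef_rot: [0.803, 0.596, -0.006, 0.001]
ft_force: [0.8, 0.8, 0.5]
finger_gap: 0.0853
```

Request:
servo_tool(
  commands=[
    [-0.024, 0.028, -0.004, 0.12, -1],
    [-0.021, 0.031, -0.004, 0.12, -1],
    [-0.017, 0.033, -0.004, 0.12, -1],
    [-0.013, 0.035, -0.004, 0.12, -1],
    [-0.009, 0.036, -0.003, 0.12, -1],
    [-0.004, 0.037, -0.003, 0.12, -1],
    [0, 0.037, -0.003, 0.12, -1],
    [0.005, 0.037, -0.003, 0.12, -1],
  ],
  squeeze=20,
)

```text
clock: 1.48
eef_pos: [0.479, -0.0094, 0.3027]
eef_rot: [0.99, 0.139, -0.004, 0.003]
ft_force: [0.1, 0.2, 0.5]
finger_gap: 0.0
```

Request:
servo_tool(
  commands=[
    [0, 0, 0, 0.12, -1],
    [0, 0, 0, 0.12, -1],
    [0, 0, 0, 0.12, -1],
    [0, 0, 0, 0.09, -1],
    [0, 0, 0, 0, -1],
    [0, 0, 0, 0, -1],
    [0, 0, 0, 0, -1],
    [0, 0, 0, 0, -1],
  ],
)

```text
clock: 2.15
eef_pos: [0.4817, -0.0192, 0.2985]
eef_rot: [0.995, -0.096, -0.007, 0.005]
ft_force: [-0.1, 0.3, 0.1]
finger_gap: -0.0
```

```bash
python3 - <<'E'
from fitfix import *
import pickle
s=env.state();P=env.camera_params("wrist");im,d=env.camera("wrist");cv2.imwrite("pics/w1.png",im);np.save("pics/w1.npy",d);pickle.dump(P,open("pics/w1.pkl","wb"))
print(s["clock"],s["eef_pos"],s["eef_rot"],s["finger_gap"])
fitplate("wrist",im,[.4765,-.0094],np.radians(82.35),P)
E
```

```text
2.15 [ 0.48169482 -0.01921789  0.29849443] [ 0.99535007 -0.09596039 -0.00664896  0.00506186] -3.2305052751244965e-05
wrist t [0.48   0.0151] yaw 82.21 edge mean mm [1.1, -0.9, -0.1] n [30  0 33 16]
```

View pics/w1.png

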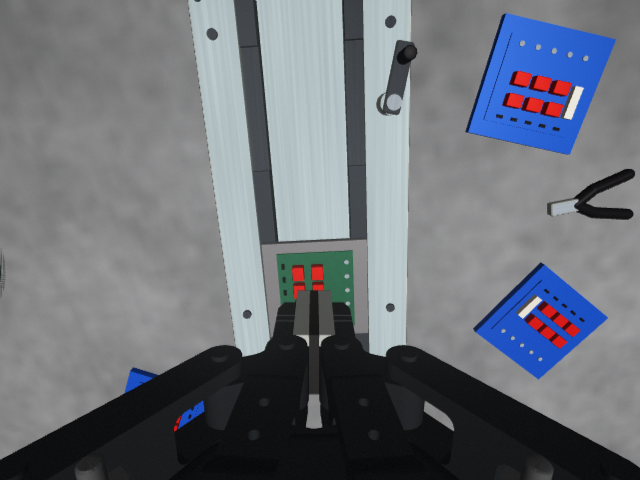

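The wrist view shows the carrier with its leading edge at row ~242, between columns 263 and 367. The rail steps are at rows ~46 and ~168, the latch pivot is at (393,102) and the peg top at (407,48). The latch is open. Now I'll turn those pixels into positions.

```bash
python3 - <<'E'
from h import *
import pickle
P=pickle.load(open("pics/w1.pkl","rb"));im=cv2.imread("pics/w1.png")
th=np.radians(82.3);R=np.array([[np.cos(th),-np.sin(th)],[np.sin(th),np.cos(th)]]);t=np.array([.4765,-.0094])
F=lambda uv,z:np.round((ray("w",uv,z,P)[:,:2]-t)@R*1e3,1).tolist()
g=cv2.cvtColor(im,cv2.COLOR_BGR2GRAY).astype(int)
for c,r0,r1 in((248,30,65),(262,150,190),(355,30,60),(358,145,185),(290,225,260),(340,225,260)):
    p=g[r0:r1,c-3:c+4].mean(1);print(c,[(r0+i,round(float(p[i+2]-p[i-2]),0)) for i in range(2,len(p)-2) if abs(p[i+2]-p[i-2])>6])
print("step134 z30",F([(248,46),(354,40)],.03));print("step20 z30",F([(260,170),(357,165)],.03))
print("carrier lead corners z38",F([(263,246),(367,241)],.038))
print("pivot z.0415..05",F([(393,102)],.0415),F([(393,102)],.05));print("peg top",F([(407,48)],.0715))
print("screws z8",F([(212,34),(390,22),(247,314),(390,307)],.008))
# edges rails/guides: plate borders
for r in(60,200,280):
    p=g[r-2:r+3].mean(0);print(r,[(c,int(p[c+2]-p[c-2])) for c in range(185,425) if abs(p[c+2]-p[c-2])>25])
E
```

```text
248 [(44, -24.0), (45, -13.0), (48, 24.0), (49, 14.0)]
262 [(168, -8.0), (169, -12.0), (173, 9.0)]
355 [(36, -9.0), (37, -28.0), (40, 10.0), (41, 30.0)]
358 [(163, -18.0), (167, 16.0)]
290 [(238, -13.0), (239, -115.0), (240, -121.0), (241, -81.0), (242, -39.0), (243, 62.0), (244, 67.0), (245, 27.0), (250, -8.0), (251, -48.0), (252, -47.0), (253, -47.0), (254, -40.0)]
340 [(235, -7.0), (236, -59.0), (237, -132.0), (238, -111.0), (239, -48.0), (241, 77.0), (242, 56.0), (248, -10.0), (249, -66.0), (250, -50.0), (251, -50.0), (252, -41.0), (253, 15.0)]
step134 z30 [[133.4, 48.4], [132.5, -48.4]]
step20 z30 [[20.7, 48.7], [20.2, -48.4]]
carrier lead corners z38 [[-56.9, 52.2], [-57.3, -56.1]]
pivot z.0415..05 [[76.9, -81.8]] [[76.7, -80.2]]
peg top [[116.8, -87.5]]
screws z8 [[149.8, 85.4], [149.7, -84.9], [-150.9, 84.9], [-150.4, -85.3]]
60 [(194, 36), (195, 59), (196, 59), (197, 72), (198, 27), (238, -82), (239, -103), (240, -113), (241, -104), (242, -30), (258, -26), (260, 111), (261, 134), (262, 142), (263, 116), (342, -127), (343, -126), (344, -120), (345, -106), (362, 112), (363, 12
[... 206 characters left out ...]
), (215, 47), (216, 46), (217, 38), (253, -84), (254, -112), (255, -114), (256, -106), (257, -30), (271, -28), (273, 120), (274, 147), (275, 146), (276, 101), (346, -68), (347, -138), (348, -123), (349, -124), (350, -52), (364, 49), (365, 109), (366, 114), (367, 114), (368, 66), (406, -65), (407, -58), (408, -56), (409, -46)]
280 [(225, 44), (226, 53), (227, 57), (228, 56), (261, -44), (262, -95), (263, -58), (264, -53), (266, 40), (277, -43), (278, -46), (279, -46), (280, -44), (281, -47), (282, -46), (283, -31), (285, 43), (286, 46), (287, 31), (352, 45), (353, 47), (354, 48), (355, 28), (365, -31), (366, 45), (367, 52), (368, 53), (369, 84), (405, -42), (406, -54), (407, -57), (408, -63)]
```

```bash
python3 - <<'E'
import cv2
im=cv2.imread("pics/w1.png")
cv2.imwrite("pics/w1c.png",cv2.resize(im[0:350,180:430],None,fx=2.3,fy=1.7,interpolation=2))
E
```

```text
(no output)
```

View pics/w1c.png

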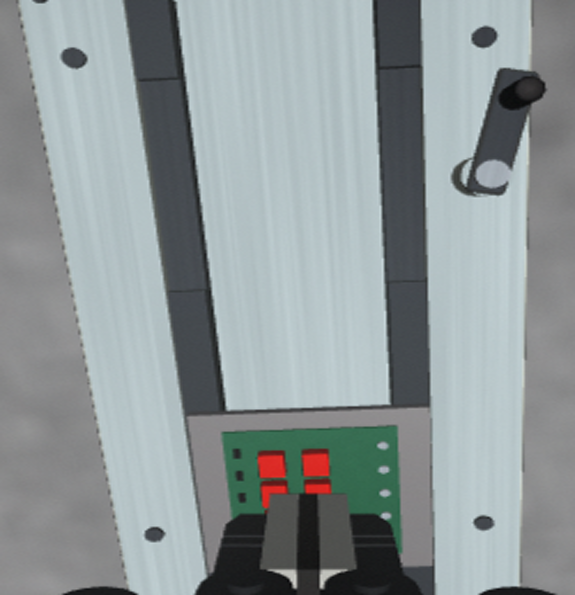

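The wrist view agrees with the fixture frame to about 1 mm: screws at ±85, steps at 20 and 133, pivot at (77,-82). The carrier centre is at x ≈ -112, so its trailing edge is at -167. The latch is at about -0.14 rad. Next I'll go behind the carrier.

Request:
servo_tool(
  commands=[
    [-0.001, 0.024, 0.011, -0.059, -1],
    [-0.001, 0.024, 0.012, 0, -1],
    [-0.001, 0.024, 0.012, 0, -1],
    [-0.001, 0.024, 0.012, 0, -1],
    [-0.001, 0.024, 0.012, 0, -1],
    [-0.001, 0.024, 0.012, 0, -1],
    [-0.001, 0.024, 0.012, 0, -1],
    [0, 0.016, 0.012, 0, -1],
  ],
)

```text
clock: 2.87
eef_pos: [0.4513, -0.2038, 0.2069]
eef_rot: [0.998, -0.055, -0.0, 0.005]
ft_force: [-0.2, -0.0, -0.1]
finger_gap: 0.0
```

```bash
cat > st.py <<'E'
from h import *
from scipy.spatial.transform import Rotation as Ro
th=np.radians(82.3);R=np.array([[np.cos(th),-np.sin(th)],[np.sin(th),np.cos(th)]]);t=np.array([.4765,-.0094])
if __name__=="__main__":
    s=env.state();M=Ro.from_quat(s["eef_rot"]).as_matrix();tip=s["eef_pos"]+.025*M[:,2]
    f=lambda p:np.round(np.r_[R.T@(np.array(p[:2])-t),p[2]]*1e3,1)
    F3=np.eye(3);F3[:2,:2]=R;f3=F3.T@s["ft_force"]
    print("clk",s["clock"],"TCP",f(s["eef_pos"]),"tip",f(tip),"yaw",round(np.degrees(np.arctan2(M[1,0],M[0,0])),2),"toolz",np.round(F3.T@M[:,2],3),"F",np.round(f3,1))
E
python3 st.py
```

```text
clk 2.8667 TCP [-196.    -1.1  206.9] tip [-196.3   -1.1  181.9] yaw -6.27 toolz [-0.011  0.    -1.   ] F [-0.   0.2 -0.1]
```

Request:
servo_tool(
  commands=[
    [0, 0, 0.022, 0.025, -1],
    [0, 0, 0.022, 0, -1],
    [0, 0, 0.022, 0, -1],
    [0, 0, 0.022, 0, -1],
    [0, 0, 0.022, 0, -1],
    [0, 0, 0.022, 0, -1],
    [0, 0, 0.018, 0, -1],
    [0, 0, 0.008, 0, -1],
  ],
)

```text
clock: 3.53
eef_pos: [0.4511, -0.2102, 0.0435]
eef_rot: [0.998, -0.067, 0.002, 0.007]
ft_force: [-0.4, -0.9, 0.2]
finger_gap: 0.0
```

```bash
python3 st.py
```

```text
clk 3.5333 TCP [-202.4   -1.8   43.5] tip [-202.7   -1.9   18.5] yaw -7.65 toolz [-0.014 -0.005 -1.   ] F [-0.9  0.3  0.2]
```

Request:
servo_tool(
  commands=[
    [0, -0.01, 0, 0, -1],
    [0, -0.01, 0, 0, -1],
    [0, -0.008, 0, 0, -1],
    [0, -0.008, 0, 0, -1],
    [0, -0.01, 0, 0, -1],
    [0, -0.01, 0, 0, -1],
    [0, -0.01, 0, 0, -1],
    [0, -0.01, 0, 0, -1],
  ],
)

```text
clock: 4.2
eef_pos: [0.4629, -0.1298, 0.0454]
eef_rot: [0.998, -0.066, 0.003, 0.01]
ft_force: [-0.7, -1.7, -2.1]
finger_gap: -0.0001
```

```bash
python3 st.py
```

```text
clk 4.2 TCP [-121.1   -2.6   45.4] tip [-121.6   -2.8   20.4] yaw -7.55 toolz [-0.019 -0.008 -1.   ] F [-1.8  0.5 -2.1]
```

Request:
servo_tool(
  commands=[
    [0, -0.01, 0, 0, -1],
    [0, -0.01, 0, 0, -1],
    [0, -0.01, 0, 0, -1],
    [0, -0.01, 0, 0, -1],
    [0, -0.01, 0, 0, -1],
    [0, -0.01, 0, 0, -1],
    [0, -0.008, 0, 0, -1],
    [0, -0.008, 0, 0, -1],
  ],
)

```text
clock: 4.87
eef_pos: [0.474, -0.0472, 0.0455]
eef_rot: [0.998, -0.065, 0.004, 0.013]
ft_force: [-2.7, -4.9, 1.8]
finger_gap: -0.0001
```

```bash
python3 st.py
```

```text
clk 4.8667 TCP [-37.8  -2.6  45.5] tip [-38.4  -2.8  20.5] yaw -7.44 toolz [-0.024 -0.009 -1.   ] F [-5.2  2.   1.8]
```

Request:
servo_tool(
  commands=[
    [0, -0.006, 0, 0, -1],
    [0, -0.006, 0, 0, -1],
    [0, -0.005, 0, 0, -1],
    [0, -0.005, 0, 0, -1],
    [0, -0.004, 0, 0, -1],
    [0, -0.004, 0, 0, -1],
    [0, -0.003, 0, 0, -1],
    [0, -0.003, 0, 0, -1],
  ],
)

```text
clock: 5.53
eef_pos: [0.479, -0.0096, 0.0463]
eef_rot: [0.998, -0.064, 0.003, 0.016]
ft_force: [-0.8, -2.7, -0.4]
finger_gap: -0.0004
```

```bash
python3 st.py
```

```text
clk 5.5333 TCP [ 0.2 -2.5 46.3] tip [-0.6 -2.7 21.3] yaw -7.38 toolz [-0.032 -0.009 -0.999] F [-2.8  0.4 -0.4]
```

Request:
servo_tool(
  commands=[
    [0, -0.002, 0, 0, -1],
    [0, -0.002, 0, 0, -1],
    [0, -0.002, 0, 0, -1],
    [0, -0.001, 0, 0, -1],
    [0, -0.001, 0, 0, -1],
    [0, -0.001, 0, 0, -1],
    [0, -0.001, 0, 0, -1],
    [0, 0, 0, 0, -1],
  ],
)

```text
clock: 6.2
eef_pos: [0.4805, 0.0021, 0.0456]
eef_rot: [0.998, -0.064, 0.003, 0.016]
ft_force: [-0.1, -2.0, 0.2]
finger_gap: -0.0002
```

```bash
python3 st.py;python3 - <<'E'
from h import *
import pickle
P=env.camera_params("wrist");im,d=env.camera("wrist");cv2.imwrite("pics/w2.png",im);pickle.dump(P,open("pics/w2.pkl","wb"))
E
```

```text
clk 6.2 TCP [11.9 -2.5 45.6] tip [11.1 -2.7 20.7] yaw -7.37 toolz [-0.031 -0.009 -0.999] F [-2.  -0.2  0.2]
```

View pics/w2.png

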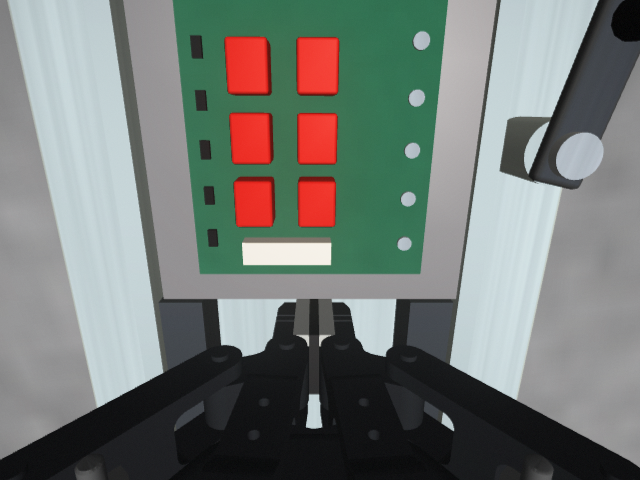

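The trailing edge is at row 299, from (162,299) to (457,299). The pixel width of the 110 mm plate gives its height.

```bash
python3 - <<'E'
from st import *
import pickle
P=pickle.load(open("pics/w2.pkl","rb"));im=cv2.imread("pics/w2.png");g=cv2.cvtColor(im,cv2.COLOR_BGR2GRAY).astype(int)
print([(c,round(float(g[285:297,c].mean()))) for c in list(range(148,172,1))+list(range(446,466))])
print([(r,int(g[r,170:200].mean()),int(g[r,425:450].mean())) for r in range(290,310)])
for z in(.032,.036,.038,.040): print(z,np.round((ray("w",[(162,298.5),(457,298.5)],z,P)[:,:2]-t)@R*1e3,1).tolist())
E
```

```text
[(148, 208), (149, 207), (150, 202), (151, 152), (152, 100), (153, 90), (154, 90), (155, 90), (156, 89), (157, 88), (158, 88), (159, 89), (160, 90), (161, 92), (162, 113), (163, 139), (164, 145), (165, 145), (166, 145), (167, 145), (168, 145), (169, 145), (170, 145), (171, 145), (446, 149), (447, 149), (448, 149), (449, 149), (450, 149), (451, 149), (452, 149), (453, 149), (454, 149), (455, 149), (456, 137), (457, 97), (458, 76), (459, 104), (460, 176), (461, 206), (462, 208), (463, 208), (464, 208), (465, 208)]
[(290, 144, 149), (291, 144, 148), (292, 144, 148), (293, 144, 148), (294, 145, 148), (295, 144, 148), (296, 144, 147), (297, 144, 147), (298, 134, 136), (299, 61, 63), (300, 43, 45), (301, 45, 46), (302, 55, 56), (303, 75, 76), (304, 75, 76), (305, 75, 76), (306, 75, 75), (307, 74, 75), (308, 74, 75), (309, 74, 75)]
0.032 [[21.9, 53.9], [22.1, -57.0]]
0.036 [[24.0, 52.2], [24.2, -55.3]]
0.038 [[25.1, 51.3], [25.2, -54.4]]
0.04 [[26.1, 50.5], [26.2, -53.5]]
```

The plate width reads 110.9 mm for z=32, and the trailing edge is at x=22. So the carrier centre is at x ≈ 77, seated flat with the latch open. Next I'll back off, rise and go to the outer side of the peg.

Request:
servo_tool(
  commands=[
    [0, 0.012, 0, 0, -1],
    [0, 0.012, 0, 0, -1],
    [0, 0.005, -0.01, 0, -1],
    [0, 0, -0.02, 0, -1],
    [0, 0, -0.025, 0, -1],
    [0, 0, -0.025, 0, -1],
    [0, 0, -0.02, 0, -1],
    [0, 0, -0.01, 0, -1],
  ],
)

```text
clock: 6.92
eef_pos: [0.4743, -0.0191, 0.1599]
eef_rot: [0.998, -0.065, 0.0, 0.008]
ft_force: [-0.7, -0.8, 0.6]
finger_gap: 0.0002
```

Request:
servo_tool(
  commands=[
    [0.016, -0.016, 0, 0, -1],
    [0.016, -0.018, 0, 0, -1],
    [0.016, -0.018, 0, 0, -1],
    [0.016, -0.018, 0, 0, -1],
    [0.016, -0.018, 0, 0, -1],
    [0.016, -0.018, 0, 0, -1],
    [0.014, -0.014, 0, 0, -1],
    [0, 0, 0, 0, -1],
  ],
)

```text
clock: 7.58
eef_pos: [0.6062, 0.094, 0.167]
eef_rot: [0.998, -0.066, 0.006, 0.004]
ft_force: [0.0, 0.7, -0.4]
finger_gap: 0.0003
```

```bash
python3 st.py;python3 - <<'E'
from st import *
import pickle
P=env.camera_params("side");im,d=env.camera("side");cv2.imwrite("pics/s2.png",im)
im2,d=env.camera("wrist");h=np.vstack([cv2.resize(im[200:350,230:400],(510,450)),]);cv2.imwrite("pics/m2.png",np.hstack([cv2.resize(h,(400,353)),cv2.resize(im2,(400,353))]))
E
```

```text
clk 7.5833 TCP [ 119.9 -114.7  167. ] tip [ 119.7 -115.   142. ] yaw -7.55 toolz [-0.007 -0.013 -1.   ] F [ 0.7  0.1 -0.4]
```

View pics/m2.png

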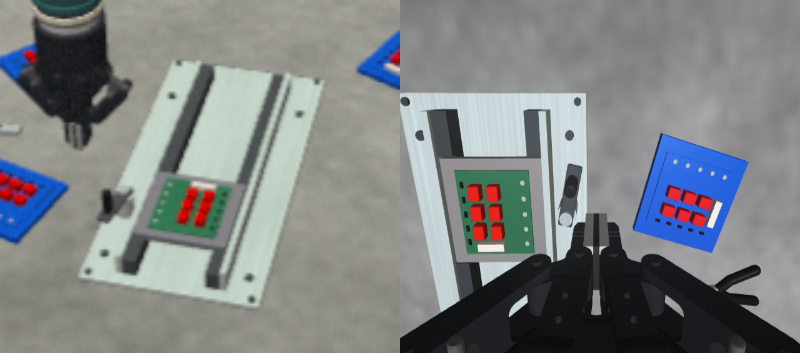

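The carrier sits flat in the notch and the latch is still open. The fingers are beside the peg on its outer side. Next I'll descend outside the peg.

Request:
servo_tool(
  commands=[
    [0.007, 0.002, 0, 0, -1],
    [0, 0, 0.015, 0, -1],
    [0, 0, 0.02, 0, -1],
    [0, 0, 0.02, 0, -1],
    [0, 0, 0.02, 0, -1],
    [0, 0, 0.012, 0, -1],
    [0, 0, 0.005, 0, -1],
    [0, 0, 0, 0, -1],
  ],
)

```text
clock: 8.35
eef_pos: [0.6109, 0.0814, 0.0755]
eef_rot: [0.998, -0.07, 0.008, 0.005]
ft_force: [0.5, -1.6, 0.3]
finger_gap: 0.0
```

```bash
python3 st.py; python3 - <<'E'
import numpy as np
for d in (20,):
  for th in np.arange(-.14,1.5,.2):
    print(round(th,2),np.round(np.array([77,-82])+38*np.array([np.cos(th),np.sin(th)])+d*np.array([np.sin(th),-np.cos(th)]),0))
E
```

```text
clk 8.35 TCP [ 108.  -121.    75.5] tip [ 107.8 -121.4   50.5] yaw -8.02 toolz [-0.009 -0.016 -1.   ] F [-1.5 -0.7  0.3]
-0.14 [ 112. -107.]
0.06 [ 116. -100.]
0.26 [119. -92.]
0.46 [120. -83.]
0.66 [119. -75.]
0.86 [117. -66.]
1.06 [113. -59.]
1.26 [108. -52.]
1.46 [101. -46.]
```

Request:
servo_tool(
  commands=[
    [-0.007, -0.004, 0.001, 0, -1],
    [-0.007, -0.004, 0.001, 0, -1],
    [-0.007, -0.003, 0, 0, -1],
    [-0.007, -0.002, 0, 0, -1],
    [-0.005, -0.001, 0, 0, -1],
    [-0.005, 0, 0, 0, -1],
    [-0.004, 0, 0, 0, -1],
    [-0.004, 0, 0, 0, -1],
  ],
)

```text
clock: 9.02
eef_pos: [0.5678, 0.1035, 0.0792]
eef_rot: [0.997, -0.07, 0.015, 0.004]
ft_force: [2.8, -0.9, -0.6]
finger_gap: 0.0004
```

```bash
python3 st.py
```

```text
clk 9.0167 TCP [124.2 -75.4  79.2] tip [124.  -76.1  54.3] yaw -8.02 toolz [-0.007 -0.031 -0.999] F [-0.5 -2.9 -0.6]
```

Request:
servo_tool(
  commands=[
    [-0.004, 0.002, 0.001, 0, -1],
    [-0.004, 0.002, 0.001, 0, -1],
    [-0.004, 0.002, 0.001, 0, -1],
    [-0.004, 0.002, 0.001, 0, -1],
    [-0.004, 0.003, 0.001, 0, -1],
    [-0.003, 0.003, 0.001, 0, -1],
    [-0.003, 0.003, 0, 0, -1],
    [-0.003, 0.003, 0, 0, -1],
  ],
)

```text
clock: 9.68
eef_pos: [0.5338, 0.0883, 0.0733]
eef_rot: [0.997, -0.07, 0.017, 0.002]
ft_force: [0.4, 1.1, 1.1]
finger_gap: 0.0
```

```bash
python3 st.py; python3 - <<'E'
from h import *
import pickle
P=env.camera_params("wrist");im,d=env.camera("wrist");cv2.imwrite("pics/w3.png",im);pickle.dump(P,open("pics/w3.pkl","wb"))
E
```

```text
clk 9.6833 TCP [104.5 -43.7  73.3] tip [104.4 -44.5  48.3] yaw -7.99 toolz [-0.002 -0.033 -0.999] F [ 1.2 -0.2  1.1]
```

View pics/w3.png

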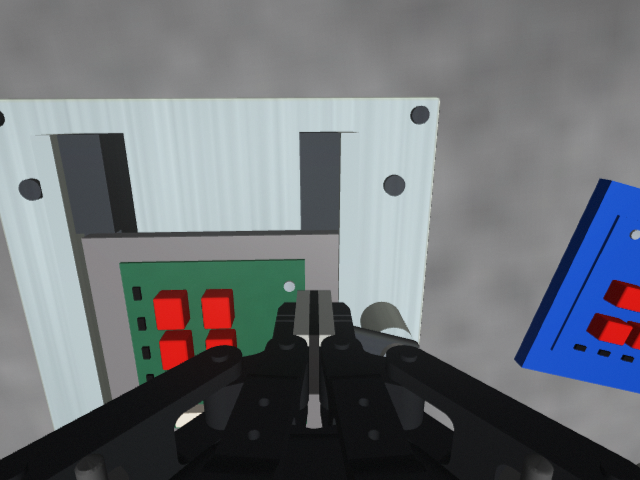

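The fingers hide the peg, but the arm now leaves the pivot at (385,325) towards the carrier. The finger position implies about 1.3 rad. I'll push about 8 mm more in -x.

Request:
servo_tool(
  commands=[
    [0, 0.002, 0, 0, -1],
    [0, 0.002, 0, 0, -1],
    [0, 0.002, 0, 0, -1],
    [0, 0.001, 0, 0, -1],
    [0, 0.001, 0, 0, -1],
    [0, 0, 0, 0, -1],
    [0, 0, 0, 0, -1],
    [0, 0, 0, 0, -1],
  ],
)

```text
clock: 10.4
eef_pos: [0.5298, 0.0791, 0.0722]
eef_rot: [0.997, -0.07, 0.013, 0.002]
ft_force: [-0.5, 2.3, 0.6]
finger_gap: -0.0001
```

```bash
python3 st.py
```

```text
clk 10.4 TCP [ 94.8 -40.9  72.2] tip [ 94.8 -41.6  47.2] yaw -8.04 toolz [-0.003 -0.027 -1.   ] F [2.2 0.8 0.6]
```

Request:
servo_tool(
  commands=[
    [0, -0.006, 0, 0, -1],
    [0, -0.01, 0, 0, -1],
    [0, -0.006, -0.005, 0, -1],
    [0, 0, -0.02, 0, -1],
    [0, 0, -0.025, 0, -1],
    [0, 0, -0.025, 0, -1],
    [0, 0, -0.025, 0, -1],
    [0, 0, -0.02, 0, -1],
  ],
)

```text
clock: 11.07
eef_pos: [0.5262, 0.1057, 0.189]
eef_rot: [0.998, -0.069, 0.005, 0.006]
ft_force: [0.3, 0.3, -0.8]
finger_gap: 0.0003
```

Request:
servo_tool(
  commands=[
    [0, 0.035, -0.02, 0, -1],
    [0, 0.035, -0.02, 0, -1],
    [0, 0.035, -0.01, 0, -1],
    [0, 0.035, 0, 0, -1],
    [0, 0.02, 0, 0, -1],
    [0, 0, 0, 0, -1],
    [0, 0, 0, 0, -1],
    [0, 0, 0, 0, -1],
  ],
)

```text
clock: 11.73
eef_pos: [0.5079, -0.0523, 0.2547]
eef_rot: [0.998, -0.064, 0.014, 0.007]
ft_force: [-0.4, 0.2, -0.7]
finger_gap: 0.0
```

```bash
python3 st.py; python3 - <<'E'
from h import *
import pickle
P=env.camera_params("wrist");im,d=env.camera("wrist");cv2.imwrite("pics/w4.png",im);pickle.dump(P,open("pics/w4.pkl","wb"))
E
```

```text
clk 11.7333 TCP [-38.3 -36.8 254.7] tip [-38.6 -37.6 229.7] yaw -7.3 toolz [-0.012 -0.029 -0.999] F [ 0.1  0.4 -0.7]
```

View pics/w4.png

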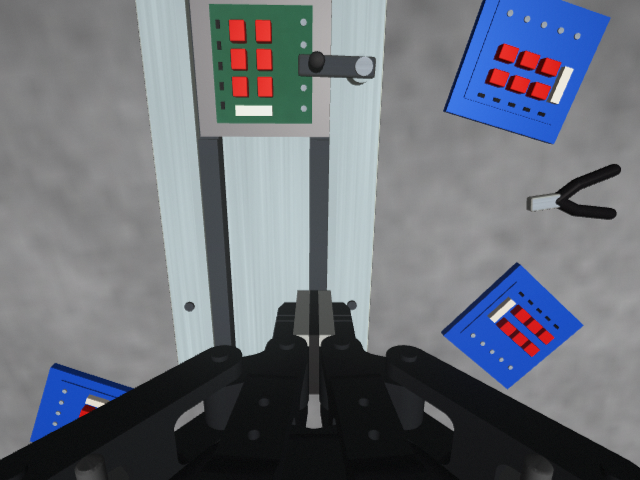

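The wrist view shows the latch arm lying across the carrier's edge: peg at (317,62), pivot at (364,66). The trailing edge is at row ~136. I'll check the numbers.

```bash
python3 - <<'E'
from st import *
import pickle
P=pickle.load(open("pics/w4.pkl","rb"))
F=lambda uv,z:(ray("w",uv,z,P)[:,:2]-t)@R*1e3
pv=F([(364,66)],.0415)[0];pg=F([(317,62)],.0715)[0];print("pivot",pv,"peg",pg,"angle",np.arctan2(pg[1]+82,pg[0]-77),np.arctan2(*(pg-pv)[::-1]))
# arm edges z .0415
a=F([(300,54),(375,57),(300,76),(375,78)],.0415);print("arm",a.round(1).tolist())
print("trailing corners z32",F([(202,137),(329.5,136)],.032).round(1).tolist())
E
```

```text
pivot [ 77.20998268 -82.73717849] peg [ 75.77472689 -44.1764642 ] angle 1.603179464794863 1.6079998271673965
arm [[85.3, -31.8], [83.8, -91.2], [69.4, -31.8], [68.5, -92.0]]
trailing corners z32 [[21.4, 52.1], [22.8, -56.9]]
```

The latch is at about 1.57 rad, on its stop. The carrier's trailing edge is at x ≈ 22, so its centre is at about 77, and its width of 109 mm at z=32 means it is flat. The robot is well clear, so I'm handing in.

```bash
python3 -c "
from cell import env
print(env.sign_off(), env.state()['clock'])"
```

```text
the job is handed in; nothing more can be done
the job is handed in; nothing more can be done
```

The carrier is seated in the notch, the latch arm lies across its edge, and I have handed the job in. Handing in reported no verdict. I slid the carrier with closed fingertips from about x = -112 mm into the notch, then pushed the peg round until the latch met its stop. The last clock reading was 11.7 s of the 56 s allowed.

- **Carrier:** its trailing edge is at x ≈ 21–23 mm, so its centre is at about 77 mm. Its apparent width of about 109 mm fits a flat plate at the notch height.
- **Latch:** the peg position gives about 1.60 rad, a few hundredths over the 1.57 hard stop, which is within measuring error. Before that, with the carrier already seated, the pictures showed the latch still open.
- **Robot:** it was clear of everything at the end, at about 0.25 m height. Wrist force readings stayed below about 6 N throughout.
- **Bystanders:** the arm did not go near the cutters, spool or iron stand. I did not measure their positions again at the end.
- **Disagreements:** the scene and side cameras differed by about 5 mm on the fixture position. The wrist view settled it to about 1 mm. A first corner fit was thrown out because it was about 8 mm off.

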